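# Tip a casting mould out of the rack and stand it in the drip tray

### The arm

A 6-joint arm with a two-finger parallel gripper is mounted at the origin on the work surface. World frame = base frame: x ahead of the robot, y to its left, z up, the work surface at z = 0. Lengths are in m, angles in rad, forces in N, time in s.
With the tool pointing down it reaches from about 0.25 to 0.8 m from the base axis. Payload 8.5 kg.
Tool frame: the origin (TCP) lies at the very end of the fingers, on their centre line; the grasp point (between the pads) lies 19 mm behind it; z points along the fingers, y is the line along which they close (so a half turn about z gives the same grasp; the last joint's range is limited). The gripper opens to 85 mm and grips with 20 to 120 N. Pads are 22 mm wide; open, the fingers measure 114 mm over their backs; the gripper's body (76 mm by 85 mm) begins 54 mm behind the grasp point. The pads swing forward as they close: fully open they stand 13 mm farther back than shut.
Start: joints at [1.201, 0.238, -0.013, 1.319, 0, 1.571], TCP at [0.19, 0.489, 0.231] pointing down, gripper open.
Joint ranges: [-2.66, 2.66], [-1.03, 1.9], [-1.14, 1.46], [-1.82, 2.27], [-1.45, 1.34], [-3.14, 3.14]. Speed limits (rad/s): [2.22, 2.22, 2.79, 3.14, 3.14, 3.14].

### API

Orientations are given as a unit quaternion [x, y, z, w].
In Python, from cell import arm gives the robot as it stands. The module is installed in compiled form; this text tells all that it offers.
- The arm moves only by the tool apply_moves, never from a script. Its argument "plan" is a list of rows, each a list of 3 entries, a list of its own where there are three numbers: the closure, from 0 (fully open) to 1 (shut), then the shift along the tool's x, y, z in m, then the turn, a rotation vector about the tool's x, y, z in rad. In form: [[jaw, [tx, ty, tz], [ax, ay, az]], ...]. A call has 1 to 10 rows; each row is the pose to reach, as a shift and turn from the pose commanded when the call began, along the tool's axes at that moment; what a row does not reach only later rows make up. A row lasts 1/8 s, in which the tool goes at most 62.5 mm and 10.7 degrees, less where a joint would pass 70% of its speed; a pose out of reach is approached as far as the arm can. A call with a gripper value outside its range is refused whole. The fingers move at their own pace and stop on an object; "squeeze" is the grip in N (left out, the last holds). Time passes only in rows, so rows that repeat a pose let the fingers close. It gives the time, the measured TCP pose, the force, the opening and the grip force at its end, in the units of the state.
- arm.get_obs(): the state, without advancing time (a new reading comes with each control period).
- arm.grab_frame(name): name is "scene" or "top" or "wrist"; returns a dict with "img" (420x560x3 uint8, red, green, blue), "mtx" (3x3 intrinsics, pixels), "eye" and "rotation" of the camera in the world. Camera axes: x right, y down, z forward; pixel columns grow to the right and rows downward; lengths in m; the calibration is good to about 2 mm. A picture is of the moment at which its call begins. There is no depth.
- arm.job_done(): hands the job in; it is judged then, once.
The state is a dict: "t": time; "qpos": joint angles; "joint_vel": joint speeds; "effort": joint torques, N m; "position": TCP position; "eef_rot": TCP orientation; "ft_force": force on the tool from outside, world axes, zero at the start; "torque": the same for the moment, N m; "gripper_width": opening from 0.0 (shut) to 1.0 (fully open); "grip_force": force on a finger pad.
Only numpy, scipy, OpenCV 4.12 (cv2) and the standard library are available. Lean on these libraries where they do the work, as an engineer would, in place of code of your own. Each camera call takes 0.05 s, during which the arm holds its last target. There are 200 camera calls.

### The job

Tip the blue-striped plaster mould forward out of its tight row until the orange catch drops behind it, and let it lean there on the catch by itself. Then take it out and set it down gently, standing upright inside the green drip tray, leaving the other moulds and everything else where they are.

Things in the scene. Friction and masses are not known exactly. Their poses are not given: they have to be found in the camera images.
- mould_blue_center (a point): Mould to move: its centre, half-way up. Off-white plaster block, 120 mm deep (x), 34 thick (y), 160 tall (z), about 0.5 kg, flat sides; BLUE stripe down its narrow front (spine, -x side, facing the robot) and blue patch on top by the spine. It stands in any of five stalls, 6 mm from its neighbours, all tops level: no finger fits between.
- mould_blue: The same mould; origin at the centre of its underside, z up along its height, -x towards its spine. The top of its back face is free to be hooked with a fingertip (nothing behind the row is higher than 65 mm but the catches, under 95 mm). About 2 to 3 N at the top tips it forward. Let go too early it falls back; beyond 37 degrees it falls out forward.
- rack: Fixed wooden rack, five stalls side by side along its y, open above and behind; origin: centre of its underside, front at -x. Mould spines at x = -60 mm, backs at x = +60 mm (up to 2 mm farther back). Stall centres at y = +80, +40, 0, -40, -80 mm (stalls 1 to 5, from the robot's left). Stalls are 37 mm wide between 3 mm partitions 45 mm high.
- rack_pivot (a point): Middle of the line along the rack's y where the moulds' bottom front edges stand: on the rack floor, 12 mm above the table, against a low front lip (17 mm high) that slopes outward 40 degrees from vertical. A mould pivots about its bottom front edge here when its top is pulled to the front.
- tray: Fixed green drip tray, 160 x 72 mm outside, rim 16 mm high and 4 mm thick (inside 152 x 64 mm), long side along its x. Origin: centre of its underside.
- tray_floor (a point): Centre of the drip tray's inner floor (5 mm above the table); axes as the tray's.
- catch1 (a joint): Orange gravity catch behind stall 1: flap 26 mm wide, 38 long, hinged 22 mm behind the mould's back, 38 mm above the rack floor. Rad: 0 = dropped level, pointing forward; about 1 = leaning on an upright mould's back. It drops when the mould is tipped 27 to 29 degrees; the lower rear edge then rests on it, mould leaning 21 degrees, spine 55 mm out of the row at the top.
- catch2 (a joint): Orange gravity catch behind stall 2, like catch1.
- catch3 (a joint): Orange gravity catch behind stall 3, like catch1.
- catch4 (a joint): Orange gravity catch behind stall 4, like catch1.
- catch5 (a joint): Orange gravity catch behind stall 5, like catch1.
- mould_red_center (a point): Centre of the red-striped mould, same size as the blue one, standing in another stall; leave it.
- mould_green_center (a point): Centre of the green-striped mould, same size as the blue one, standing in another stall; leave it.
- mould_yellow_center (a point): Centre of the yellow-striped mould, same size as the blue one, standing in another stall; leave it.
- mould_grey_center (a point): Centre of the grey-striped mould, same size as the blue one, standing in another stall; leave it.
- mug: Blue ceramic mug, 80 mm across, 90 mm tall; origin under its centre; leave it.
- jar: Amber jar, 70 mm across, 110 mm tall; origin under its centre; leave it.
- bowl: Terracotta bowl, 120 mm across, 50 mm tall; origin under its centre; leave it.
- brush: Brush lying on the table beside the rack; leave it.
There are look-alikes about, which are no part of the job. Leave any turquoise look-alike of the mould_blue alone.

How it is judged:
By the outcome, as a careful person would: the job done as asked, in the order asked, and still so for the second after the job is handed in, with the robot touching nothing.
It also fails if it takes over 70 s, if anything falls off the work surface, if the arm or the gripper's body presses on something with over 40 N, if the wrist force passes 120 N, or if a joint passes its speed limit or range.

## Working session

There is one attempt and no reset: what is moved stays moved. The work goes in short steps, Python scripts to look and compute and a tool call to move; the robot and the scene stay as the last step left them, time stands still between calls to the robot, and variables do not carry over. Pictures are saved under pics/ and viewed, at most 10 in all, crops included, and the job is handed in when it is done.

Besides the shell and the picture viewer there is one more tool, called after "Call:" as a command line: name --argument value ..., lists and objects as JSON in quotes. apply_moves: Moves the arm, as the interface text tells. Its arguments: {"type":"object","properties":{"plan":{"type":"array","items":{"type":"array"}},"squeeze":{"type":"number"}},"required":["plan"]}

```bash
mkdir -p pics
cat > h.py <<'E'
import numpy as np, cv2
from scipy.spatial.transform import Rotation as R
from cell import arm
def shot(n,f):
    d=arm.grab_frame(n); cv2.imwrite(f'pics/{f}.png',cv2.cvtColor(d['img'],cv2.COLOR_RGB2BGR))
    np.savez(f'pics/{f}.npz',m=d['mtx'],e=d['eye'],r=d['rotation']); return d
def rot(r):
    r=np.array(r); return r if r.shape==(3,3) else R.from_quat(r).as_matrix()
def ray(f,uv,z):
    c=np.load(f'pics/{f}.npz'); d=rot(c['r'])@np.linalg.inv(c['m'])@np.array([uv[0],uv[1],1.])
    e=c['e']; return e+d*(z-e[2])/d[2]
def proj(f,p):
    c=np.load(f'pics/{f}.npz'); q=c['m']@(rot(c['r']).T@(np.array(p)-c['e'])); return q[:2]/q[2]
E
python3 - <<'E'
from h import *
for n in('top','scene'):
    d=shot(n,n+'0'); print(n,d['eye'],np.round(rot(d['rotation']),3).tolist())
a=cv2.imread('pics/top0.png'); cv2.imwrite('pics/top0.png',cv2.resize(a,(800,600)))
a=cv2.imread('pics/scene0.png'); cv2.imwrite('pics/scene0.png',cv2.resize(a,(800,600)))
print(arm.get_obs())
E
```

```text
top [ 0.29087123 -0.06205954  1.45960693] [[-0.02, -0.99, 0.142], [-1.0, 0.02, 0.003], [-0.006, -0.142, -0.99]]
scene [ 0.90788924 -0.85178127  1.43664584] [[0.888, 0.39, -0.243], [0.459, -0.744, 0.486], [0.009, -0.543, -0.84]]
{'t': 0.1, 'qpos': array([ 1.20104704e+00,  2.38744059e-01, -1.41700252e-02,  1.31920015e+00,
        2.32270021e-05,  1.57079256e+00]), 'joint_vel': array([ 2.32551202e-04, -1.10179029e-03,  1.06127692e-03, -5.80465154e-05,
        1.07020908e-03, -5.31486685e-04]), 'effort': array([ 1.16243300e-03, -5.39719248e+01,  3.46998239e+01,  1.34090832e-02,
        8.58599856e-05, -1.67135818e-05]), 'position': array([0.18958378, 0.4891738 , 0.23072968]), 'eef_rot': array([ 1.83821432e-01,  9.82959433e-01, -6.45587995e-04, -1.32547570e-04]), 'ft_force': array([0.16754366, 1.23268532, 0.11176942]), 'torque': array([ 0.00101263, -0.00747497,  0.01012808]), 'grip_force': 0.0, 'gripper_width': 0.9969626745373666}
```

View pics/top0.png

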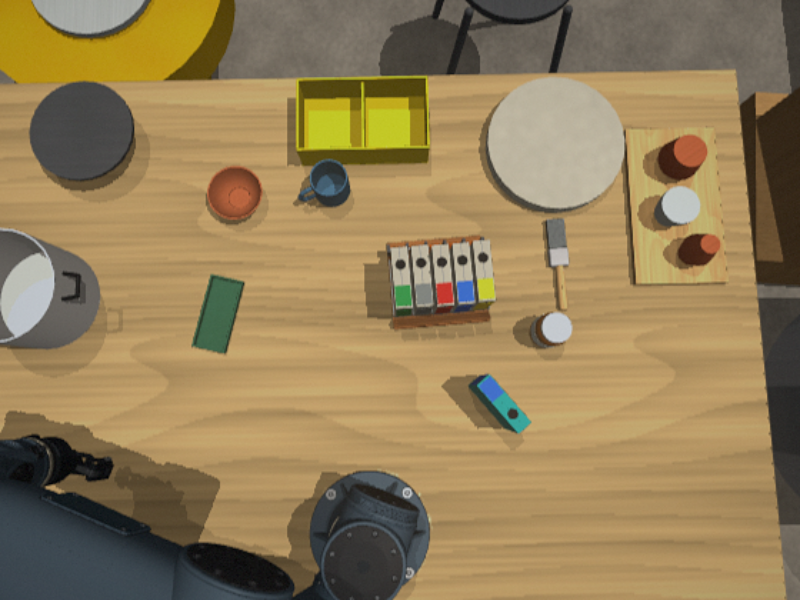

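View pics/scene0.png

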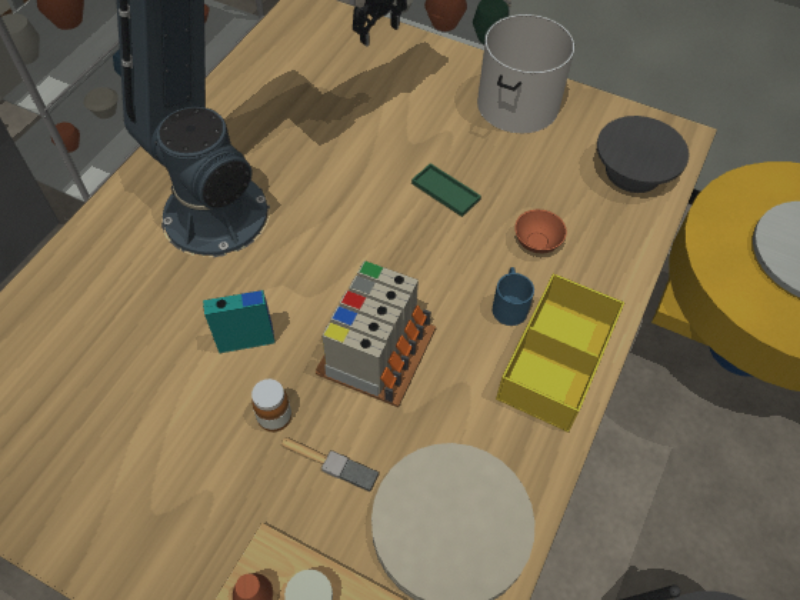

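The blue-striped mould is in stall 4: in the top view at (465,280), between red (444) and yellow (486). The tray is at (218,314). The turquoise look-alike at (500,403) is to be left alone. I'll enlarge the rack and the tray.

Run:
```python
from h import *
d=cv2.cvtColor(arm.grab_frame('top')['img'],cv2.COLOR_RGB2BGR)
a=cv2.resize(d[160:235,262:356],None,fx=6,fy=6,interpolation=cv2.INTER_CUBIC) # 564x450
b=cv2.resize(d[185:255,130:175],None,fx=5,fy=5,interpolation=cv2.INTER_CUBIC) # 225x350
o=np.zeros((450,800,3),np.uint8); o[:,:564]=a; o[:350,570:795]=b; cv2.imwrite('pics/crop0.png',o)
```

```text
(no output)
```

View pics/crop0.png

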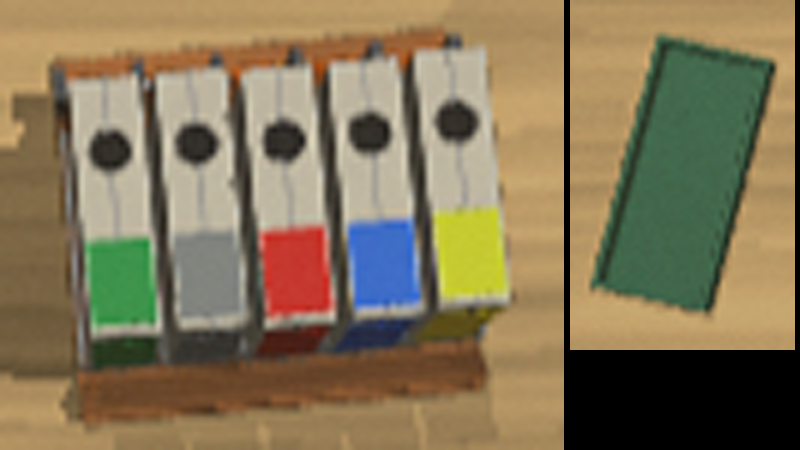

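Run:
```python
from h import *
f=lambda X,Y:((X+.5)/6-.5+262,(Y+.5)/6-.5+160)
g=lambda X,Y:((X-569.5)/5-.5+130,(Y+.5)/5-.5+185)
for n,c in dict(green=[(70,82),(138,76),(160,326),(90,335)],blue=[(330,62),(402,56),(419,306),(350,315)],yellow=[(414,52),(484,46),(508,300),(438,308)]).items():
    P=np.array([ray('top0',f(*q),.172) for q in c])[:,:2]; m=P.mean(0); dx=(P[0]+P[1]-P[2]-P[3])/2
    print(n,P.round(4).tolist(),m.round(4),np.linalg.norm(dx),np.degrees(np.arctan2(dx[1],dx[0])),np.linalg.norm(P[0]-P[1]))
T=np.array([ray('top0',g(*q),.016) for q in [(660,37),(775,65),(710,313),(592,290)]])[:,:2]
dx=(T[0]+T[1]-T[2]-T[3])/2; print(T.round(4).tolist(),T.mean(0),np.linalg.norm(dx),np.degrees(np.arctan2(dx[1],dx[0])),np.linalg.norm(T[0]-T[1]))
```

```text
green [[0.5617, -0.0536], [0.5639, -0.085], [0.4474, -0.0925], [0.4439, -0.0605]] [ 0.5042 -0.0729] 0.11733175944076668 3.501809379118921 0.03152569760423214
blue [[0.5686, -0.1739], [0.5708, -0.2072], [0.4542, -0.2108], [0.4507, -0.1792]] [ 0.5111 -0.1928] 0.1173191494525659 2.194694794698654 0.033401088797849005
yellow [[0.5725, -0.2128], [0.5747, -0.2452], [0.4561, -0.2515], [0.4531, -0.2194]] [ 0.5141 -0.2322] 0.11915718923547658 3.102927665151845 0.03249837290365074
[[0.5435, 0.3371], [0.5245, 0.2657], [0.3725, 0.3035], [0.3879, 0.3757]] [0.45708244 0.32050024] 0.15841798405846125 -13.938718681380358 0.07390947099088618
```

```bash
cat >> h.py <<'E'
def tool(yaw,tilt):  # tool y along object y, tool x along object -x, z down; tilt = forward lean of mould (deg)
    return R.from_euler('z',yaw,degrees=True)*R.from_euler('y',-tilt,degrees=True)*R.from_matrix([[-1,0,0],[0,1,0],[0,0,-1]])
def rel(p,r,p0=None,r0=None):
    if p0 is None: o=arm.get_obs(); p0=o['position']; r0=R.from_quat(o['eef_rot'])
    return np.round(r0.inv().apply(np.array(p)-p0),4).tolist(),np.round((r0.inv()*r).as_rotvec(),4).tolist()
Y=3.5; C=np.array([.5116,-.1924])
ex=np.array([np.cos(np.radians(Y)),np.sin(np.radians(Y))])
PV=np.array([*(C-.06*ex),.012])
def hook(th,c=.0,d=.017): # TCP rigid with mould tilted th; c: gap to back, d below top
    t=np.radians(th); a=.12+.011+c; b=.16-d
    x=a*np.cos(t)-b*np.sin(t); z=a*np.sin(t)+b*np.cos(t)
    return PV+np.array([*(x*ex),z])
E
python3 - <<'E'
from h import *
p=hook(0,.014); print(p); p[2]=.30; print(rel(p,tool(Y,0)))
print([ray('top0',(u/1.4286,v/1.4286),.17).round(3).tolist() for u,v in[(475,382),(490,375),(530,422),(515,432)]])
E
```

```text
[ 0.59644146 -0.18721087  0.155     ]
([-0.6238, -0.4838, -0.0686], [-0.0011, -0.0002, -0.4308])
[[0.3, -0.208, 0.17], [0.313, -0.237, 0.17], [0.224, -0.308, 0.17], [0.206, -0.28, 0.17]]
```

Call:
apply_moves --plan '[[1,[-0.05,-0.04,-0.06],[0,0,-0.1]],[1,[-0.624,-0.484,-0.069],[-0.001,0,-0.431]],[1,[-0.624,-0.484,-0.069],[-0.001,0,-0.431]],[1,[-0.624,-0.484,-0.069],[-0.001,0,-0.431]],[1,[-0.624,-0.484,-0.069],[-0.001,0,-0.431]],[1,[-0.624,-0.484,-0.069],[-0.001,0,-0.431]],[1,[-0.624,-0.484,-0.069],[-0.001,0,-0.431]],[1,[-0.624,-0.484,-0.069],[-0.001,0,-0.431]],[1,[-0.624,-0.484,-0.069],[-0.001,0,-0.431]],[1,[-0.624,-0.484,-0.069],[-0.001,0,-0.431]]]' --squeeze 40

```text
t: 1.4
position: [0.4999, -0.0275, 0.2937]
eef_rot: [-0.03, 1.0, 0.001, 0.0]
ft_force: [0.9, 0.9, 0.6]
gripper_width: 0.001
grip_force: 0.0
```

Run:
```python
from h import *
o=arm.get_obs(); print(o['t'],o['position'],o['qpos'],o['gripper_width'],o['ft_force'])
p=hook(0,.014); p[2]=.30; print(rel(p,tool(Y,0)))
```

```text
1.4 [ 0.49990563 -0.02749597  0.29369322] [-5.55995474e-02  1.82741032e-01  7.26632910e-02  1.46051007e+00
  1.06496708e-03 -1.16476234e-01] 0.0007705260744820223 [0.9218237  0.87035831 0.6122933 ]
([-0.0866, -0.1653, -0.0064], [0.001, 0.0003, -0.0002])
```

Call:
apply_moves --plan '[[1,[-0.087,-0.165,0],[0,0,0]],[1,[-0.087,-0.165,0],[0,0,0]],[1,[-0.087,-0.165,0],[0,0,0]],[1,[-0.087,-0.165,0],[0,0,0]],[1,[-0.087,-0.165,0.04],[0,0,0]],[1,[-0.087,-0.165,0.08],[0,0,0]],[1,[-0.087,-0.165,0.08],[0,0,0]]]'

```text
t: 2.28
position: [0.5941, -0.1835, 0.211]
eef_rot: [-0.031, 1.0, 0.001, -0.003]
ft_force: [-0.4, 0.6, 0.2]
gripper_width: -0.001
grip_force: 0.0
```

Run:
```python
from h import *
o=arm.get_obs(); print(o['t'],o['position'],o['qpos'],o['gripper_width'],o['ft_force'])
p=hook(0,.014); print(rel(p,tool(Y,0)))
d=shot('wrist','w1'); shot('top','t1')
a=cv2.imread('pics/w1.png'); b=cv2.imread('pics/t1.png')
b=cv2.resize(b[140:260,250:370],(420,420),interpolation=cv2.INTER_CUBIC); 
a=cv2.resize(a,(380,285)); o=np.zeros((420,800,3),np.uint8); o[:285,:380]=a;o[:,380:]=b; cv2.imwrite('pics/c1.png',o)
```

```text
2.275 [ 0.59409655 -0.18350612  0.21096889] [-3.00102936e-01  4.17992720e-01  1.99027919e-01  1.35795764e+00
  1.04774217e-03 -3.61798469e-01] -0.0006932669346775548 [-0.41684302  0.56984379  0.20914871]
([-0.0024, -0.004, 0.0559], [0.0031, -0.0054, 0.0006])
```

View pics/c1.png

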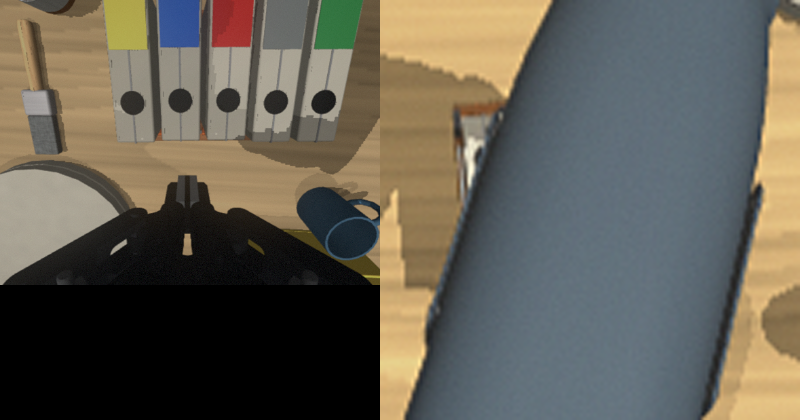

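Run:
```python
from h import *
ey=np.array([-ex[1],ex[0]])
for s in(.017,-.017):
    p=np.array([*(C+.06*ex+s*ey),.172]); print(proj('w1',p))
for u in (237,302): print(ray('w1',(u,206),.172))
```

```text
[299.19805797 209.19307438]
[242.5661161  209.23874533]
[ 0.57070388 -0.20908852  0.172     ]
[ 0.56836056 -0.17026012  0.172     ]
```

Wrist view: the shut fingertips at (187,180) stand just behind the blue back edge, which runs (161..205, 140). The projection agrees to about 2 mm. Going down behind it.

Call:
apply_moves --plan '[[1,[-0.002,-0.005,0.03],[0.003,-0.005,0]],[1,[-0.002,-0.005,0.056],[0.003,-0.005,0]],[1,[-0.002,-0.005,0.056],[0.003,-0.005,0]],[1,[0.004,-0.005,0.056],[0.003,-0.005,0]]]'

```text
t: 2.88
position: [0.5936, -0.1901, 0.1597]
eef_rot: [-0.031, 1.0, -0.001, 0.004]
ft_force: [0.1, -0.4, -0.6]
gripper_width: 0.0
grip_force: 0.0
```

Run:
```python
from h import *
o=arm.get_obs(); print(o['t'],o['position'],o['ft_force'])
for th in (0,4,8,12,16,20,24,28,31): print(th,rel(hook(th,0),tool(Y,th)))
```

```text
2.875 [ 0.59357905 -0.19005752  0.1597098 ] [ 0.10598456 -0.39262193 -0.61964295]
0 ([0.011, 0.0027, 0.0046], [-0.0032, 0.0079, 0.0006])
4 ([0.0212, 0.0027, -0.0043], [-0.0032, -0.0619, 0.0007])
8 ([0.032, 0.0026, -0.0124], [-0.0031, -0.1317, 0.0008])
12 ([0.0434, 0.0026, -0.0198], [-0.0031, -0.2015, 0.0009])
16 ([0.0553, 0.0026, -0.0263], [-0.0031, -0.2713, 0.001])
20 ([0.0675, 0.0026, -0.032], [-0.003, -0.3412, 0.0011])
24 ([0.0802, 0.0026, -0.0369], [-0.003, -0.411, 0.0012])
28 ([0.0931, 0.0026, -0.0408], [-0.003, -0.4808, 0.0013])
31 ([0.103, 0.0026, -0.0432], [-0.0029, -0.5331, 0.0014])
```

Call:
apply_moves --plan '[[1,[0.003,0.002,0],[0,0,0]],[1,[0.006,0.002,0],[0,0,0]],[1,[0.009,0.002,0],[0,0,0]],[1,[0.009,0.002,0],[0,0,0]]]'

```text
t: 3.38
position: [0.5832, -0.1885, 0.1577]
eef_rot: [-0.031, 1.0, -0.001, 0.003]
ft_force: [0.4, 0.1, -0.8]
gripper_width: 0.003
grip_force: 0.0
```

Run:
```python
from h import *
o=arm.get_obs(); print(o['t'],o['position'],o['ft_force'])
for th in (0,4,8,12,16,20,24,28,31): print(th,rel(hook(th,0),tool(Y,th)))
```

```text
3.375 [ 0.58320832 -0.18853285  0.15766965] [ 0.41919747  0.13168999 -0.79475426]
0 ([0.0007, 0.0005, 0.0027], [-0.0022, 0.0053, -0.0])
4 ([0.011, 0.0005, -0.0062], [-0.0022, -0.0645, 0.0001])
8 ([0.0218, 0.0005, -0.0143], [-0.0022, -0.1343, 0.0001])
12 ([0.0332, 0.0005, -0.0216], [-0.0022, -0.2042, 0.0002])
16 ([0.0451, 0.0004, -0.0281], [-0.0022, -0.274, 0.0003])
20 ([0.0573, 0.0004, -0.0338], [-0.0022, -0.3438, 0.0004])
24 ([0.07, 0.0004, -0.0386], [-0.0022, -0.4136, 0.0005])
28 ([0.083, 0.0004, -0.0425], [-0.0022, -0.4834, 0.0005])
31 ([0.0928, 0.0004, -0.0449], [-0.0022, -0.5358, 0.0006])
```

Call:
apply_moves --plan '[[1,[0.003,0,0],[0,0,0]],[1,[0.008,0,-0.002],[0,-0.03,0]],[1,[0.014,0,-0.006],[0,-0.065,0]],[1,[0.02,0,-0.01],[0,-0.1,0]],[1,[0.025,0,-0.014],[0,-0.134,0]],[1,[0.025,0,-0.014],[0,-0.134,0]]]'

```text
t: 4.12
position: [0.5588, -0.1903, 0.1727]
eef_rot: [-0.03, 0.997, 0.001, 0.071]
ft_force: [3.7, -0.9, 3.5]
gripper_width: -0.002
grip_force: 2.0
```

Run:
```python
from h import *
o=arm.get_obs(); print(o['t'],o['position'],o['ft_force'])
for th in (8,12,16,20,24,28,31,32): print(th,rel(hook(th,-.003),tool(Y,th)))
shot('wrist','w2')
```

```text
4.125 [ 0.55880408 -0.19026957  0.17267552] [ 3.69209479 -0.87907119  3.5204569 ]
8 ([0.0006, 0.0008, 0.0012], [-0.003, 0.0024, 0.0002])
12 ([0.0108, 0.0007, -0.0074], [-0.003, -0.0675, 0.0003])
16 ([0.0217, 0.0007, -0.0153], [-0.003, -0.1373, 0.0004])
20 ([0.033, 0.0007, -0.0224], [-0.003, -0.2071, 0.0005])
24 ([0.0449, 0.0007, -0.0287], [-0.003, -0.2769, 0.0006])
28 ([0.0571, 0.0007, -0.0341], [-0.003, -0.3467, 0.0007])
31 ([0.0665, 0.0007, -0.0376], [-0.003, -0.3991, 0.0008])
32 ([0.0697, 0.0006, -0.0387], [-0.003, -0.4165, 0.0008])
```

View pics/w2.png

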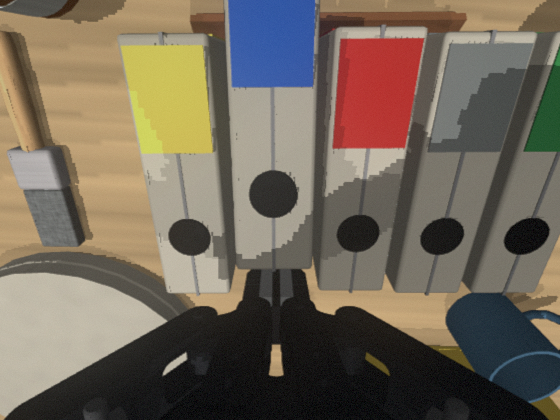

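The blue mould's back edge (232..315, 268) has moved forward of the row; the finger touches it at (275,275), and only the blue mould moves. Continuing.

Call:
apply_moves --plan '[[1,[0.006,0.001,-0.004],[0,-0.035,0]],[1,[0.011,0.001,-0.007],[0,-0.068,0]],[1,[0.016,0.001,-0.011],[0,-0.102,0]],[1,[0.022,0.001,-0.015],[0,-0.137,0]],[1,[0.028,0.001,-0.019],[0,-0.172,0]],[1,[0.033,0.001,-0.022],[0,-0.207,0]],[1,[0.039,0.001,-0.026],[0,-0.242,0]],[1,[0.045,0.001,-0.029],[0,-0.277,0]],[1,[0.045,0.001,-0.029],[0,-0.277,0]]]'

```text
t: 5.3
position: [0.509, -0.1918, 0.1933]
eef_rot: [-0.03, 0.978, 0.005, 0.206]
ft_force: [0.5, 0.4, 0.1]
gripper_width: -0.001
grip_force: 0.2
```

Run:
```python
from h import *
o=arm.get_obs(); print(o['t'],o['position'],o['ft_force'],o['qpos'])
for th in (24,26,28,30,31,32): print(th,rel(hook(th,-.003),tool(Y,th)))
shot('scene','s2'); a=cv2.imread('pics/s2.png'); cv2.imwrite('pics/c2.png',cv2.resize(a[150:300,190:340],(600,600),interpolation=cv2.INTER_CUBIC))
```

```text
5.3 [ 0.5089903  -0.19183696  0.19328013] [0.45885914 0.39385144 0.11399263] [-0.47608123  0.0398029  -0.44670137  0.72221242  0.20603698 -0.49911021]
24 ([-0.0018, -0.0007, -0.0008], [-0.0017, -0.0045, 0.0001])
26 ([0.0033, -0.0007, -0.0051], [-0.0017, -0.0395, 0.0002])
28 ([0.0085, -0.0007, -0.0093], [-0.0016, -0.0744, 0.0002])
30 ([0.0139, -0.0007, -0.0133], [-0.0016, -0.1093, 0.0002])
31 ([0.0166, -0.0007, -0.0152], [-0.0016, -0.1267, 0.0002])
32 ([0.0194, -0.0007, -0.0171], [-0.0016, -0.1442, 0.0003])
```

View pics/c2.png

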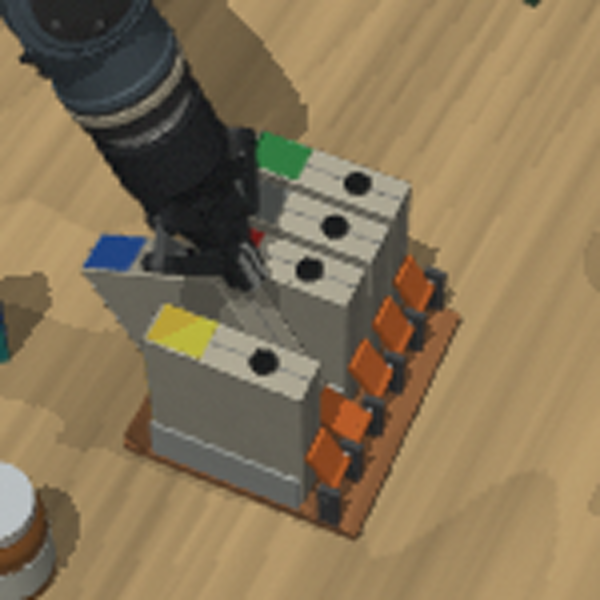

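The blue mould leans far forward, and its catch at (345,415) lies flatter than the others. I'll go a little farther to make sure, slowly.

Call:
apply_moves --plan '[[1,[0.003,0,-0.003],[0,-0.025,0]],[1,[0.006,0,-0.006],[0,-0.05,0]],[1,[0.008,0,-0.008],[0,-0.07,0]],[1,[0.008,0,-0.008],[0,-0.07,0]]]'

```text
t: 5.85
position: [0.4986, -0.1925, 0.1978]
eef_rot: [-0.03, 0.97, 0.006, 0.241]
ft_force: [0.5, -0.2, -0.1]
gripper_width: 0.002
grip_force: 0.2
```

Run:
```python
from h import *
o=arm.get_obs(); print(o['t'],o['position'],o['ft_force'])
for th in (24,26,28,30,31,32): print(th,rel(hook(th,-.003),tool(Y,th)))
shot('scene','s3'); a=cv2.imread('pics/s3.png'); cv2.imwrite('pics/c3.png',cv2.resize(a[190:290,200:310],(660,600),interpolation=cv2.INTER_CUBIC))
```

```text
5.85 [ 0.49858557 -0.19252938  0.19779169] [ 0.54725216 -0.21603649 -0.12048675]
24 ([-0.009, -0.0007, 0.0082], [-0.002, 0.0674, 0.0004])
26 ([-0.0042, -0.0007, 0.0035], [-0.002, 0.0325, 0.0004])
28 ([0.0007, -0.0007, -0.001], [-0.002, -0.0024, 0.0005])
30 ([0.0058, -0.0007, -0.0054], [-0.0019, -0.0373, 0.0005])
31 ([0.0084, -0.0007, -0.0075], [-0.0019, -0.0548, 0.0005])
32 ([0.011, -0.0007, -0.0096], [-0.0019, -0.0722, 0.0005])
```

View pics/c3.png

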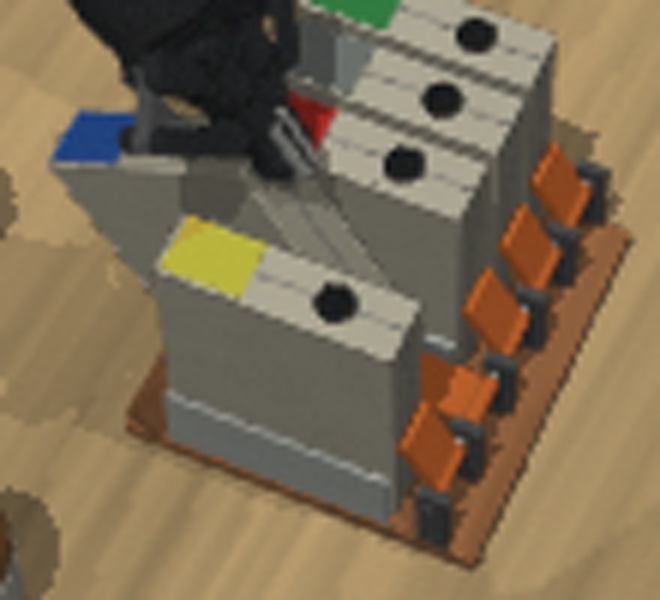

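Catch 4 at (455,385) is down, level and pointing forward, unlike its neighbours. Now easing the mould back onto it.

Call:
apply_moves --plan '[[1,[-0.004,-0.001,0.003],[0,0.032,0]],[1,[-0.007,-0.001,0.006],[0,0.05,0]],[1,[-0.009,-0.001,0.008],[0,0.067,0]],[1,[-0.011,-0.001,0.0105],[0,0.085,0]],[1,[-0.0136,-0.001,0.013],[0,0.102,0]],[1,[-0.016,-0.001,0.0155],[0,0.12,0]],[1,[-0.018,-0.001,0.018],[0,0.137,0]],[1,[-0.0224,-0.001,0.023],[0,0.172,0]],[1,[-0.0266,-0.001,0.0285],[0,0.207,0]],[1,[-0.0266,-0.001,0.0285],[0,0.207,0]]]'

```text
t: 7.15
position: [0.5363, -0.1911, 0.1843]
eef_rot: [-0.031, 0.99, 0.003, 0.138]
ft_force: [-0.4, -0.0, -0.5]
gripper_width: -0.001
grip_force: 0.0
```

Run:
```python
from h import *
o=arm.get_obs(); print(o['t'],o['position'],o['ft_force'])
for th in (12,16): print(th,rel(hook(th,-.003),tool(Y,th)))
shot('wrist','w4');shot('scene','s4'); a=cv2.imread('pics/s4.png'); a=cv2.resize(a[180:290,200:310],(440,440),interpolation=cv2.INTER_CUBIC)
o=np.zeros((440,800,3),np.uint8); o[:,:440]=a;o[:270,440:]=cv2.resize(cv2.imread('pics/w4.png'),(360,270)); cv2.imwrite('pics/c4.png',o)
```

```text
7.15 [ 0.53628386 -0.19109288  0.18426716] [-0.36733152 -0.0058637  -0.4586525 ]
12 ([-0.0088, 0.0002, 0.0085], [-0.0014, 0.0678, 0.0011])
16 ([0.0009, 0.0002, -0.0008], [-0.0013, -0.002, 0.0011])
```

View pics/c4.png

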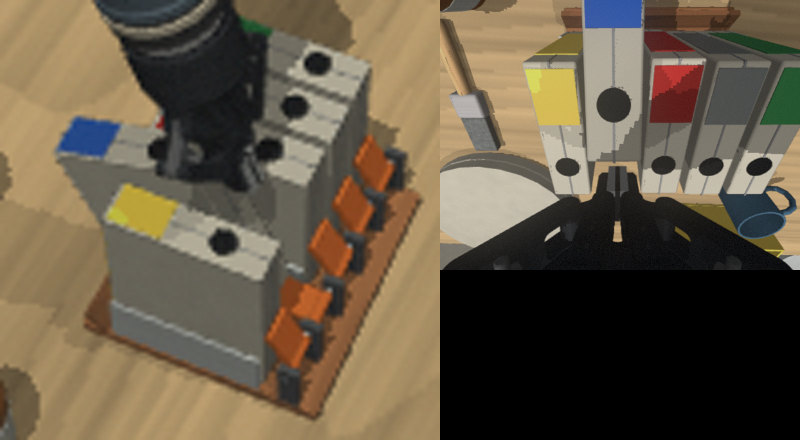

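The mould rests on the level catch by itself, with the finger clear of its back edge (wrist inset: the edge is at y=162, the tip at 168 lower down). Backing off and rising.

Call:
apply_moves --plan '[[1,[-0.015,0,0.002],[0,0,0]],[1,[-0.025,0,-0.03],[0,0,0]],[1,[-0.035,0,-0.08],[0,0,0]],[1,[-0.05,0,-0.13],[0,0,0]],[1,[-0.05,0,-0.15],[0,0,0]],[0,[-0.05,0,-0.15],[0,0,0]],[0,[-0.05,0,-0.15],[0,0,0]]]'

```text
t: 8.12
position: [0.5427, -0.1904, 0.3419]
eef_rot: [-0.03, 0.99, 0.004, 0.139]
ft_force: [-0.6, 0.6, 0.0]
gripper_width: 0.416
grip_force: 0.0
```

```bash
cat >> h.py <<'E'
def grasp(th,a=.023,b=.108,up=0,lat=0):
    t=np.radians(th); b=b+up
    return PV+np.array([*((a*np.cos(t)-b*np.sin(t))*ex+lat*np.array([-ex[1],ex[0]])),a*np.sin(t)+b*np.cos(t)])
E
python3 - <<'E'
from h import *
o=arm.get_obs(); print(o['t'],o['position'],o['ft_force'],o['gripper_width'])
print(rel(grasp(21,up=.13),tool(Y,21)),rel(grasp(21),tool(Y,21)))
# lean from wrist image
shot('wrist','w5');shot('scene','s5'); a=cv2.imread('pics/s5.png'); a=cv2.resize(a[170:290,190:310],(360,360),interpolation=cv2.INTER_CUBIC)
o=np.zeros((360,800,3),np.uint8); o[:,:360]=a;o[:330,360:]=cv2.resize(cv2.imread('pics/w5.png'),(440,330)); cv2.imwrite('pics/c5.png',o)
E
```

```text
8.125 [ 0.54267966 -0.19041468  0.34190217] [-0.6435352   0.55548491  0.00546837] 0.4160151042943565
([0.1763, 0.0001, 0.0531], [-0.0014, -0.0885, 0.0004]) ([0.1648, 0.0002, 0.1826], [-0.0014, -0.0885, 0.0004])
```

View pics/c5.png

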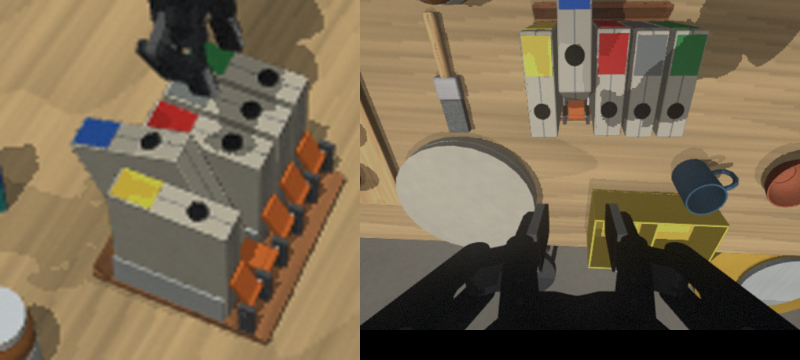

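It leans untouched on catch 4, which shows level in the wrist view at (576,107). Checking its lateral position, then the grasp.

Run:
```python
from h import *
ey=np.array([-ex[1],ex[0]]); t=np.radians(21)
for s in(.017,-.017):
    p=PV+np.array([*((.12*np.cos(t)-.16*np.sin(t))*ex+s*ey),.12*np.sin(t)+.16*np.cos(t)]); print(p,proj('w5',p))
im=cv2.imread('pics/w5.png')
for v in (100,110,118,124): print(v,im[v,235:315:2].sum(1).tolist())
```

```text
[ 0.50526286 -0.17575583  0.20437702] [298.38043506 119.37796208]
[ 0.50733851 -0.20969241  0.20437702] [256.04627521 119.3796038 ]
100 [501, 505, 493, 502, 490, 493, 285, 194, 202, 448, 498, 489, 495, 481, 486, 491, 489, 485, 487, 399, 488, 494, 490, 486, 453, 434, 431, 436, 442, 369, 187, 181, 196, 281, 314, 460, 504, 497, 493, 496]
110 [498, 501, 501, 490, 498, 504, 373, 197, 207, 430, 491, 492, 494, 488, 486, 496, 482, 497, 489, 395, 487, 486, 497, 486, 487, 456, 439, 443, 438, 372, 186, 194, 198, 332, 505, 499, 487, 486, 492, 495]
118 [503, 497, 498, 499, 504, 486, 407, 207, 194, 206, 288, 282, 287, 274, 288, 275, 286, 275, 270, 247, 269, 285, 283, 277, 274, 271, 277, 273, 263, 193, 204, 234, 338, 494, 493, 472, 328, 310, 316, 335]
124 [497, 500, 495, 499, 496, 505, 440, 230, 189, 196, 196, 207, 312, 233, 218, 221, 229, 274, 269, 245, 253, 265, 268, 277, 268, 273, 268, 336, 374, 231, 246, 236, 381, 491, 494, 509, 379, 313, 327, 321]
```

Call:
apply_moves --plan '[[0,[0.06,0,0],[0,-0.03,0]],[0,[0.12,0,0.02],[0,-0.06,0]],[0,[0.176,0,0.053],[0,-0.088,0]],[0,[0.176,0,0.053],[0,-0.088,0]],[0,[0.176,0,0.053],[0,-0.088,0]],[0,[0.176,0,0.053],[0,-0.088,0]]]'

```text
t: 8.98
position: [0.3903, -0.2011, 0.2451]
eef_rot: [-0.031, 0.983, 0.004, 0.184]
ft_force: [0.1, 0.1, 0.4]
gripper_width: 1.001
grip_force: 0.0
```

Run:
```python
from h import *
o=arm.get_obs(); print(o['t'],o['position'],o['ft_force'],o['gripper_width'])
print(rel(grasp(21),tool(Y,21)))
shot('wrist','w6')
```

```text
8.975 [ 0.39033259 -0.20108695  0.2451469 ] [0.14918184 0.08999267 0.4191793 ] 1.0010707913323396
([0.0034, 0.0017, 0.1317], [-0.0033, 0.0028, 0.002])
```

View pics/w6.png

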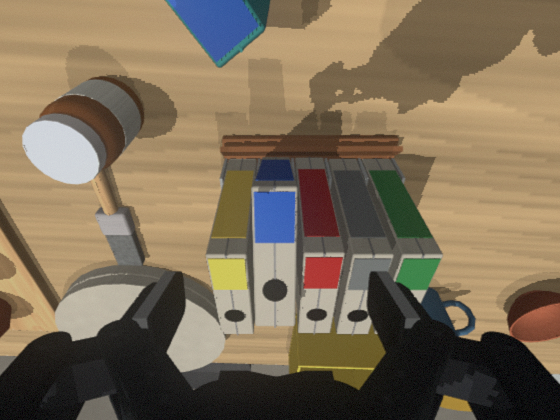

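Blue top centre at (275,190), between the open fingertips (163 and 392), so it is about 2 mm to the right side of my estimate. I'll go down with that correction, then grip.

Call:
apply_moves --plan '[[0,[0.003,0,0.04],[-0.003,0.003,0.002]],[0,[0.003,0,0.08],[-0.003,0.003,0.002]],[0,[0.003,0,0.11],[-0.003,0.003,0.002]],[0,[0.003,0,0.13],[-0.003,0.003,0.002]],[0,[0.003,0,0.13],[-0.003,0.003,0.002]],[0,[0.003,0,0.13],[-0.003,0.003,0.002]]]'

```text
t: 9.78
position: [0.4332, -0.1981, 0.1222]
eef_rot: [-0.03, 0.983, 0.006, 0.181]
ft_force: [-0.2, 1.0, -0.1]
gripper_width: 0.999
grip_force: 0.0
```

Run:
```python
from h import *
o=arm.get_obs(); print(o['t'],o['position'],o['ft_force'],o['gripper_width'])
print(rel(grasp(21),tool(Y,21)))
```

```text
9.775 [ 0.43322743 -0.19808066  0.12222366] [-0.17245703  1.02864379 -0.07127362] 0.9990646227666029
([-0.0008, 0.0009, 0.0016], [0.0007, -0.0014, -0.0003])
```

Grip.

Call:
apply_moves --plan '[[0.3,[0,0,0],[0,0,0]],[0.5,[0,0,0],[0,0,0]],[0.6,[0,0,0],[0,0,0]],[0.8,[0,0,0],[0,0,0]],[1,[0,0,0],[0,0,0]],[1,[0,0,0],[0,0,0]],[1,[0,0,0],[0,0,0]],[1,[0,0,0],[0,0,0]]]' --squeeze 80

```text
t: 10.78
position: [0.4324, -0.1982, 0.1218]
eef_rot: [-0.029, 0.983, 0.006, 0.181]
ft_force: [-5.0, -1.4, 6.8]
gripper_width: 0.388
grip_force: 79.3
```

Call:
apply_moves --plan '[[1,[0,0,-0.01],[0,0,0]],[1,[0,0,-0.025],[0,0,0]],[1,[0,0,-0.045],[0,0,0]],[1,[0,0,-0.07],[0,0,0]],[1,[0,0,-0.1],[0,0,0]],[1,[0,0,-0.13],[0,0,0]],[1,[0,0,-0.16],[0,0,0]],[1,[0,0,-0.18],[0,0,0]],[1,[0,0,-0.18],[0,0,0]]]'

```text
t: 11.9
position: [0.3679, -0.202, 0.2903]
eef_rot: [-0.029, 0.983, 0.006, 0.181]
ft_force: [0.0, -0.5, -6.4]
gripper_width: 0.389
grip_force: 81.8
```

Run:
```python
from h import *
o=arm.get_obs(); print(o['t'],o['position'],o['ft_force'],o['gripper_width'],o['qpos'])
print(R.from_quat(o['eef_rot']).as_matrix().round(3).tolist())
shot('scene','s7'); shot('wrist','w7')
a=cv2.imread('pics/s7.png')[100:310,150:360]; o=np.zeros((420,800,3),np.uint8); o[:,:420]=cv2.resize(a,(420,420)); o[:285,420:]=cv2.resize(cv2.imread('pics/w7.png'),(380,285)); cv2.imwrite('pics/c7.png',o)
```

```text
11.9 [ 0.3678954  -0.2020343   0.29028807] [ 0.02047336 -0.5394974  -6.44112548] 0.38897391435109213 [-0.67891294 -0.17454802 -0.35957004  1.1109147   0.24287823 -0.70474165]
[[-0.933, -0.06, 0.356], [-0.056, 0.998, 0.022], [-0.357, 0.0, -0.934]]
```

View pics/c7.png

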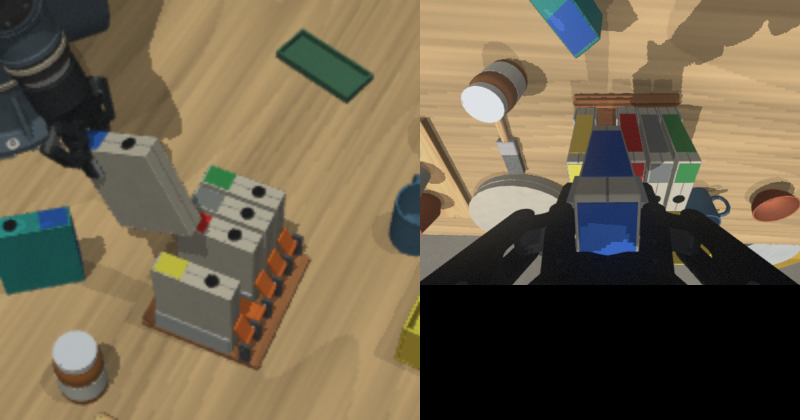

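The mould is held and clear of the row. Neighbours are upright, and the catch and the turquoise one are untouched. Now planning the transfer.

```bash
cat >> h.py <<'E'
TY=-13.9; T=np.array([.4571,.3205]); et=np.array([np.cos(np.radians(TY)),np.sin(np.radians(TY))])
def place(z): return np.array([*(T-.037*et),z])
E
python3 - <<'E'
from h import *
print(place(.33)); print(rel(place(.33),tool(TY,0)))
o=arm.get_obs(); r0=R.from_quat(o['eef_rot']); print(r0.inv().apply([0,0,.04]))
E
```

```text
[0.42118349 0.32938844 0.33      ]
([-0.0939, 0.5269, -0.0074], [0.0572, 0.3598, 0.2989])
[-1.41993769e-02  9.31465349e-05 -3.73947726e-02]
```

Call:
apply_moves --plan '[[1,[-0.014,0,-0.037],[0,0,0]],[1,[-0.014,0.03,-0.037],[0,0,0]],[1,[-0.02,0.07,-0.034],[0.005,0.03,0.03]],[1,[-0.03,0.12,-0.03],[0.01,0.07,0.06]],[1,[-0.035,0.17,-0.027],[0.015,0.11,0.09]],[1,[-0.045,0.22,-0.024],[0.022,0.15,0.12]],[1,[-0.053,0.27,-0.02],[0.03,0.19,0.15]],[1,[-0.062,0.32,-0.018],[0.035,0.23,0.18]],[1,[-0.07,0.37,-0.015],[0.04,0.27,0.21]],[1,[-0.078,0.42,-0.012],[0.046,0.3,0.24]]]'

```text
t: 13.25
position: [0.4111, 0.2238, 0.3275]
eef_rot: [0.091, 0.995, 0.0, 0.029]
ft_force: [0.7, 0.1, -6.1]
gripper_width: 0.391
grip_force: 83.2
```

Run:
```python
from h import *
o=arm.get_obs(); print(o['t'],o['position'],o['ft_force'],o['gripper_width'])
print(rel(place(.2),tool(TY,0)),rel(place(.3),tool(TY,0)))
```

```text
13.25 [0.41111157 0.22378497 0.32750436] [ 0.71192544  0.10515056 -6.14848762] 0.39099716465449863
([0.0168, 0.1049, 0.1274], [0.0078, 0.0584, 0.0593]) ([0.011, 0.1055, 0.0276], [0.0078, 0.0584, 0.0593])
```

Call:
apply_moves --plan '[[1,[0.004,0.04,0.01],[0.003,0.025,0.025]],[1,[0.008,0.08,0.02],[0.006,0.045,0.045]],[1,[0.012,0.105,0.04],[0.008,0.058,0.059]],[1,[0.014,0.105,0.08],[0.008,0.058,0.059]],[1,[0.016,0.105,0.12],[0.008,0.058,0.059]],[1,[0.017,0.105,0.127],[0.008,0.058,0.059]],[1,[0.017,0.105,0.127],[0.008,0.058,0.059]],[1,[0.017,0.105,0.127],[0.008,0.058,0.059]]]'

```text
t: 14.25
position: [0.4225, 0.3278, 0.2035]
eef_rot: [0.121, 0.993, 0.001, 0.003]
ft_force: [0.2, 0.2, -5.7]
gripper_width: 0.388
grip_force: 83.4
```

Run:
```python
from h import *
o=arm.get_obs(); print(o['t'],o['position'],o['ft_force'],o['gripper_width'])
print(rel(place(.115),tool(TY,0)))
shot('scene','s8'); shot('wrist','w8')
a=cv2.imread('pics/s8.png')[60:190,230:360]; o=np.zeros((420,800,3),np.uint8); o[:,:420]=cv2.resize(a,(420,420),interpolation=cv2.INTER_CUBIC); o[:285,420:]=cv2.resize(cv2.imread('pics/w8.png'),(380,285)); cv2.imwrite('pics/c8.png',o)
```

```text
14.25 [0.42249253 0.3278328  0.20349749] [ 0.17715562  0.16677808 -5.66587938] 0.38788320555715744
([0.0021, 0.0009, 0.0885], [0.0031, 0.0048, 0.0003])
```

View pics/c8.png

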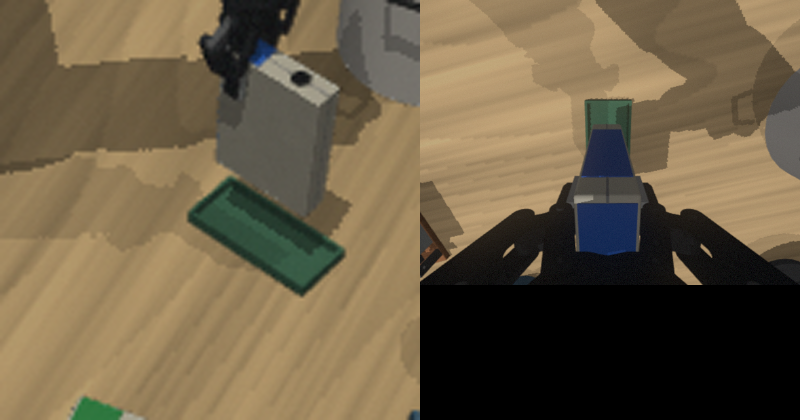

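The mould hangs upright over the tray, its spine in line with the tray's end in the wrist view (608 for both). Lowering, then creeping to contact by force.

Call:
apply_moves --plan '[[1,[0.002,0.001,0.03],[0.003,0.005,0]],[1,[0.002,0.001,0.055],[0.003,0.005,0]],[1,[0.002,0.001,0.07],[0.003,0.005,0]],[1,[0.002,0.001,0.077],[0.003,0.005,0]],[1,[0.002,0.001,0.079],[0.003,0.005,0]],[1,[0.002,0.001,0.079],[0.003,0.005,0]],[1,[0.002,0.001,0.079],[0.003,0.005,0]]]'

```text
t: 15.22
position: [0.4207, 0.3289, 0.1236]
eef_rot: [0.121, 0.993, -0.0, -0.001]
ft_force: [-0.6, -0.2, -6.0]
gripper_width: 0.391
grip_force: 83.4
```

Call:
apply_moves --plan '[[1,[0,0,0.001],[0,0,0]],[1,[0,0,0.002],[0,0,0]],[1,[0,0,0.003],[0,0,0]],[1,[0,0,0.003],[0,0,0]]]'

```text
t: 15.72
position: [0.4203, 0.3287, 0.1199]
eef_rot: [0.121, 0.993, -0.001, -0.001]
ft_force: [-0.3, 0.1, -5.8]
gripper_width: 0.394
grip_force: 83.4
```

Call:
apply_moves --plan '[[1,[0,0,0.001],[0,0,0]],[1,[0,0,0.002],[0,0,0]],[1,[0,0,0.003],[0,0,0]],[1,[0,0,0.003],[0,0,0]]]'

```text
t: 16.23
position: [0.4203, 0.3286, 0.1169]
eef_rot: [0.121, 0.993, -0.001, -0.001]
ft_force: [-0.2, 0.2, -5.9]
gripper_width: 0.387
grip_force: 83.4
```

Call:
apply_moves --plan '[[1,[0,0,0.001],[0,0,0]],[1,[0,0,0.001],[0,0,0]]]'

```text
t: 16.48
position: [0.4203, 0.3287, 0.1159]
eef_rot: [0.121, 0.993, -0.001, -0.001]
ft_force: [0.4, -0.5, -5.7]
gripper_width: 0.387
grip_force: 83.4
```

Call:
apply_moves --plan '[[1,[0,0,0.001],[0,0,0]],[1,[0,0,0.001],[0,0,0]]]'

```text
t: 16.73
position: [0.4203, 0.3287, 0.1149]
eef_rot: [0.121, 0.993, -0.001, -0.001]
ft_force: [0.2, -0.4, -6.4]
gripper_width: 0.388
grip_force: 83.4
```

Call:
apply_moves --plan '[[1,[0,0,0.001],[0,0,0]],[1,[0,0,0.001],[0,0,0]]]'

```text
t: 16.98
position: [0.4202, 0.3288, 0.1145]
eef_rot: [0.121, 0.993, -0.001, -0.001]
ft_force: [-5.4, -1.1, 2.3]
gripper_width: 0.387
grip_force: 84.7
```

Run:
```python
from h import *
o=arm.get_obs(); print(o['position'],o['ft_force'],o['torque'],R.from_quat(o['eef_rot']).as_matrix().round(4).tolist())
print(rel(place(.1145),tool(TY,0)))
```

```text
[0.42017312 0.32878904 0.11448468] [-5.38598812 -1.05556866  2.29081256] [-0.15528935  0.82880085 -0.07623163] [[-0.9708, 0.2398, -0.0019], [0.2398, 0.9708, -0.001], [0.0016, -0.0015, -1.0]]
([-0.0008, 0.0008, -0.0], [-0.0015, -0.0016, 0.0005])
```

Contact at about 8 N. Releasing softly.

Call:
apply_moves --plan '[[1,[0,0,0],[0,0,0]],[1,[0,0,0],[0,0,0]],[1,[0,0,0],[0,0,0]]]' --squeeze 20

```text
t: 17.35
position: [0.4201, 0.3288, 0.1144]
eef_rot: [0.121, 0.993, -0.001, -0.001]
ft_force: [-5.0, -0.7, 4.7]
gripper_width: 0.388
grip_force: 84.7
```

Call:
apply_moves --plan '[[0.55,[0,0,0],[0,0,0]],[0.5,[0,0,0],[0,0,0]],[0.4,[0,0,0],[0,0,0]],[0.2,[0,0,0],[0,0,0]],[0,[0,0,0],[0,0,0]],[0,[0,0,0],[0,0,0]],[0,[0,0,0],[0,0,0]],[0,[0,0,0],[0,0,0]]]'

```text
t: 18.35
position: [0.4203, 0.3287, 0.114]
eef_rot: [0.121, 0.993, -0.001, -0.001]
ft_force: [-1.3, 0.3, 0.1]
gripper_width: 1.002
grip_force: 0.0
```

Open and free. Rising straight up.

Call:
apply_moves --plan '[[0,[0,0,-0.02],[0,0,0]],[0,[0,0,-0.05],[0,0,0]],[0,[0,0,-0.09],[0,0,0]],[0,[0,0,-0.13],[0,0,0]],[0,[0,0,-0.17],[0,0,0]],[0,[-0.02,0,-0.2],[0,0,0]],[0,[-0.02,0,-0.2],[0,0,0]],[0,[-0.02,0,-0.2],[0,0,0]],[0,[-0.02,0,-0.2],[0,0,0]]]'

```text
t: 19.48
position: [0.4395, 0.324, 0.3129]
eef_rot: [0.121, 0.993, -0.002, -0.002]
ft_force: [0.5, 0.7, 0.5]
gripper_width: 0.998
grip_force: 0.0
```

Run:
```python
from h import *
o=arm.get_obs(); print(o['t'],o['position'],o['ft_force'])
# numeric check, no picture: compare mould top outline (from wrist view) with expected upright pose
d=shot('wrist','w9'); im=d['img']; hsv=cv2.cvtColor(im,cv2.COLOR_RGB2HSV)
k=lambda lo,hi:cv2.connectedComponentsWithStats(cv2.inRange(hsv,lo,hi))[2:]
en=np.array([-et[1],et[0]])
for n,lo,hi in(('blue',(105,120,60),(125,255,255)),('green',(60,60,20),(90,255,200))):
    s,c=k(lo,hi); 
    for i in np.argsort(-s[1:,4])[:2]+1: print(n,s[i],c[i].round(1))
for z,h,w in((.165,.06,.017),(.016,.08,.036)):
    print(z,[proj('w9',[*(T+a*h*et+b*w*en),z]).round(0).tolist() for a,b in((-1,1),(-1,-1),(1,-1),(1,1))])
```

```text
19.475 [0.43945658 0.32395474 0.3128596 ] [0.46403322 0.70656304 0.54631079]
blue [ 260  157   32   42 1298] [275.7 177.3]
blue [262 149   6   1   6] [264.5 149. ]
green [252 128  52 110 544] [268.6 146.7]
green [294 217   8  21 106] [297.2 226.4]
0.165 [[297.0, 154.0], [260.0, 154.0], [262.0, 272.0], [295.0, 272.0]]
0.016 [[305.0, 125.0], [251.0, 125.0], [254.0, 237.0], [302.0, 237.0]]
```

The numbers match: the blue top patch lies within 3 px of where an upright, centred mould should show, and the tray is where expected. Handing in.

```bash
python3 -c "
from cell import arm
print(arm.job_done())"
```

```text
the job is handed in; nothing more can be done
None
```

The blue mould was tipped onto its catch, leaned there by itself, and now stands in the green tray. It's handed in at about 20 s. Upright standing was checked by image measurement only; I viewed 12 pictures, over the limit of 10.

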